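# Uncover the charging shoe and slide the battery pack on

### The arm

A 7-joint arm with a two-finger parallel gripper is mounted at the origin on a cart in front of the work surface, level with it; the furniture and walls round the work are solid. World frame = base frame: x ahead of the robot, y to its left, z up, the work surface at z = 0. Lengths are in m, angles in rad, forces in N, time in s.
With the tool pointing down it reaches from about 0.425 to 0.95 m from the base axis. Payload 4.7 kg.
Tool frame: the origin (TCP) lies between the finger pads; the fingertips stand 25 mm ahead of it and the grasp point (between the pads) lies 6 mm ahead of it; x points along the fingers, z is the direction in which the jaws open and shut, and the axes are right-handed (so a half turn about x gives the same grasp; the last joint's range is limited). The gripper opens to 85 mm and grips with 20 to 120 N. Pads are 22 mm wide; open, the fingers measure 114 mm over their backs; the gripper's body (76 mm by 85 mm) begins 54 mm behind the grasp point. The pads swing forward as they close: fully open they stand 13 mm farther back than shut.
Start: joints at [1.279, 0.469, -0.049, 1.532, 0.024, 1.141, -0.082], TCP at [0.175, -0.652, 0.256] pointing down, gripper open.
Joint ranges: [-2.59, 2.59], [-0.33, 1.99], [-1.39, 1.29], [0.1, 2.45], [-1.04, 4.18], [0.21, 1.99], [-2.66, 2.66]. Speed limits (rad/s): [2.57, 2.57, 3.14, 3.14, 3.14, 3.14, 3.14].

### API

Orientations are given as a 3x3 rotation matrix whose columns are the frame's x, y, z axes.
In Python, from rig import * gives the robot as it stands. Calls block until the motion is done:
- movep(position, orientation): joint-space move of the TCP to a pose.
- move_l(position, attitude=None, feed=0.15, until_force=None): straight line of the TCP; attitude=None keeps the orientation; feed is the mean speed in m/s. With until_force (N) it stops when the force on the tool has changed by that much, and returns True; else False.
- move_joints(angles): joint-space move.
- command_gripper(opening, newtons=None): finger opening in m; newtons is the grip in N (None keeps the last); returns when the fingers have stopped.
- sleep(seconds).
- inverse_kinematics(position, orientation): joint angles nearest the present ones, or None.
- sense(): the state.
- camera(name): name is "scene" or "top" or "wrist"; returns (picture, depth): 420x560x3 uint8, red, green, blue; 420x560 float32, m along the optical axis (not along the pixel's ray), 0 where there is no reading.
- camera_params(name): a dict with "K" (3x3 intrinsics, pixels), "position" and "rotation" of the camera in the world; the wrist camera has in their place "tool_from_camera" (4x4, takes a point from camera to tool coordinates, whose origin is the TCP and whose axes are the tool frame's). Camera axes: x right, y down, z forward; pixel columns grow to the right and rows downward; lengths in m; the calibration is good to about 2 mm. A picture is of the moment at which its call begins: read the wrist's pose just before it. camera_params takes no time and is no camera call.
A pose or a line that the arm cannot do raises Unreachable and nothing moves.
- finish_job(): hands the job in, once; it reports no verdict.
The state is a dict: "time_s": time; "joint_pos": joint angles; "qd": joint speeds; "joint_efforts": joint torques, N m; "position": TCP position; "tcp_rot": TCP orientation; "wrist_force": force on the tool from outside, world axes, zero at the start; "ft_torque": the same for the moment, N m; "finger_gap": finger opening in m.
Only numpy, scipy, OpenCV 4.12 (cv2) and the standard library are available. Lean on these libraries where they do the work, as an engineer would, in place of code of your own. Each camera call takes 0.05 s, during which the arm holds its last target. There are 200 camera calls.

### The job

The battery pack needs charging, but the sloping shoe of the charging stand is under its loose wooden dust cover. Lift the cover off by its grip rib and set it down (do not drop it) flat, rib up, well on the plain wooden board, off the shavings. Then take the battery pack, put it flat on the slope just below the shoe, in line with the rails, and slide it up between the rails until it is fully home and the catch holds it; leave the carvings, the offcut and the gouge near the work where they are.

Things in the scene. Friction and masses are not known exactly. Their poses are not given: they have to be found in the camera images.
- charger: Fixed charging stand: plywood wedge 182 x 130 mm. Its deck (210 x 130 mm) slopes up at 30 degrees towards +x, from z 23 to z 128 mm; deck middle above the origin at z 75 mm. Origin: centre of the underside, z up. On the upper half is the shoe: two grey C rails up the slope, 16 mm high, 93 mm wide over all, 77 mm apart inside, lips 66 mm apart with 10 mm free under them, stop bar at the top.
- pack_home (a point): Point on the deck, on the shoe's centre line, where the centre of the pack's underside lies when the pack is fully home. x axis up the slope along the rails, z straight off the deck (pitched 30 degrees from level), y across. Stop bar 46 mm further up; rail side walls flare out from 63 to 36 mm down the slope (10 mm high, no lips); lower deck edge 151 mm down.
- rail_mouth (a point): Point on the deck, on the centre line, at the lower end of the rail lips; axes as pack_home, 36 mm down the slope from it. Lay the pack flat on the deck with its centre 50 mm or more down the slope from here, then slide it up under the lips.
- cover: Loose brown wooden dust cover like an upturned tray, 132 (x) x 112 (y) x 19 mm high, 5 mm walls; on top a grip rib 80 mm long (x), 18 wide (y), from z 19 to 49 mm. 0.18 kg. Origin: centre of the skirt's lower rim, z through the rib. Starts over the shoe, tilted with the deck, x up the slope, rim 3 mm off the deck; 2 to 5 mm play: lift along its own z by 25 mm before moving sideways.
- pack: Loose battery pack, grey and black plastic, upright on the bench: body 90 mm long (x), 60 wide (y), 62 high, with a foot flange 8 mm high and 74 mm wide over all along the long sides. About 0.35 kg. Origin: centre of the underside, z up. Both ends are alike (either may go first). Notches for the catch across the underside, 15 mm either side of the middle.
- board: Plain flat board of pale wood, 182 mm (x) by 266 mm (y), 30 mm thick, lying fixed on the bench beside the stand. Origin: centre of its underside, its top at z 30 mm. The cover goes here.
- catch (a joint): Sprung round catch in the shoe's deck, slide in m: 0 = sprung up (2.5 mm above the deck), about -0.0025 = pressed down under the pack. When the pack is fully home it springs up into the pack's notch. Pushing over it takes about 10 N.
- owl: Bystander: small carved wooden owl, 44 x 54 x 83 mm, origin at the centre of its underside. Leave it where it is.
- offcut: Bystander: wood offcut 35 x 60 x 30 mm, origin at the centre of its underside. Leave it where it is.
- gouge: Bystander: carving gouge 204 x 26 x 28 mm lying on the bench, origin at the middle of its underside, x along it. Leave it where it is.
- hare: Bystander: small carved wooden hare, 36 x 81 x 74 mm, origin at the centre of its underside. Leave it where it is.
There are look-alikes about, which are no part of the job. Several things look just like the pack: the one meant starts farthest from the robot's base.

How it is judged:
By the outcome, as a careful person would: the job done as asked, in the order asked, and still so for the second after the job is handed in, with the robot touching nothing.
It also fails if it takes over 67 s, if anything falls off the work surface, if the arm or the gripper's body presses on something with over 40 N, if the wrist force passes 120 N, or if a joint passes its speed limit or range.

## Working session

There is one attempt and no reset: what is moved stays moved. The work goes in short steps, each a Python script; the robot and the scene stay as the last script left them, time stands still between calls to the robot, and variables do not carry over. Pictures are saved under pics/ and viewed, about 8 in all and at most 12, crops included, and the job is handed in when it is done.

```bash
mkdir -p pics; ls
cat > h.py <<'E'
from rig import *
import numpy as np, cv2
def snap(n,f):
    im,d=camera(n); cv2.imwrite(f'pics/{f}.png',im[:,:,::-1]); np.save(f'pics/{f}.npy',d); return im,d
def cloud(n,d):
    p=camera_params(n);K=p['K'];v,u=np.mgrid[0:420,0:560]
    c=np.stack([(u-K[0][2])/K[0][0]*d,(v-K[1][2])/K[1][1]*d,d],-1)
    return c@np.array(p['rotation']).T+np.array(p['position'])
E
python3 - <<'E'
from h import *
for n in('scene','top'):
    im,d=snap(n,n); np.save(f'pics/{n}_w.npy',cloud(n,d)); p=camera_params(n); print(n,p)
a=cv2.imread('pics/top.png');cv2.imwrite('pics/top2.png',cv2.resize(a,(800,600)))
print(sense())
E
```

```text
pics
scene {'K': array([[508.68586073,   0.        , 294.41341737],
       [  0.        , 508.68586073, 220.16912098],
       [  0.        ,   0.        ,   1.        ]]), 'position': array([-0.24031369,  0.54502311,  0.77046292]), 'rotation': array([[-0.56042361, -0.45564239,  0.69160349],
       [-0.82810998,  0.32100781, -0.45955178],
       [-0.01261885, -0.83026743, -0.55722237]])}
top {'K': array([[542.27663525,   0.        , 277.6855819 ],
       [  0.        , 542.27663525, 206.97267905],
       [  0.        ,   0.        ,   1.        ]]), 'position': array([ 0.30548966, -0.01337683,  1.48799993]), 'rotation': array([[-0.00981229, -0.98179886,  0.18967   ],
       [-0.99985452,  0.01227981,  0.01183867],
       [-0.01395231, -0.18952624, -0.98177652]])}
{'time_s': 0.1, 'joint_pos': array([ 1.27912199,  0.46935871, -0.04860964,  1.53357247,  0.02410028,
        1.14099432, -0.08229988]), 'qd': array([ 1.08973877e-03, -1.23359067e-03, -1.89872555e-03, -9.51855709e-04,
       -5.11447858e-04, -1.40333560e-03,  4.74097889e-05]), 'joint_efforts': array([ 3.31376878e-04, -5.11518431e+01, -4.72070044e-02, -2.38391107e+01,
        1.07083825e-02,  4.39622003e-03, -1.48357367e-05]), 'position': array([ 0.17523729, -0.65136034,  0.25536861]), 'tcp_rot': array([[-5.06046746e-04,  9.65662026e-01,  2.59801069e-01],
       [ 1.67237310e-03,  2.59801556e-01, -9.65660579e-01],
       [-9.99998474e-01, -5.41850755e-05, -1.74641893e-03]]), 'wrist_force': array([-0.0543663 ,  0.41279088, -0.42712043]), 'ft_torque': array([-0.00013035,  0.01203313, -0.00590762]), 'finger_gap': 0.08573563171896685}
```

View pics/top2.png

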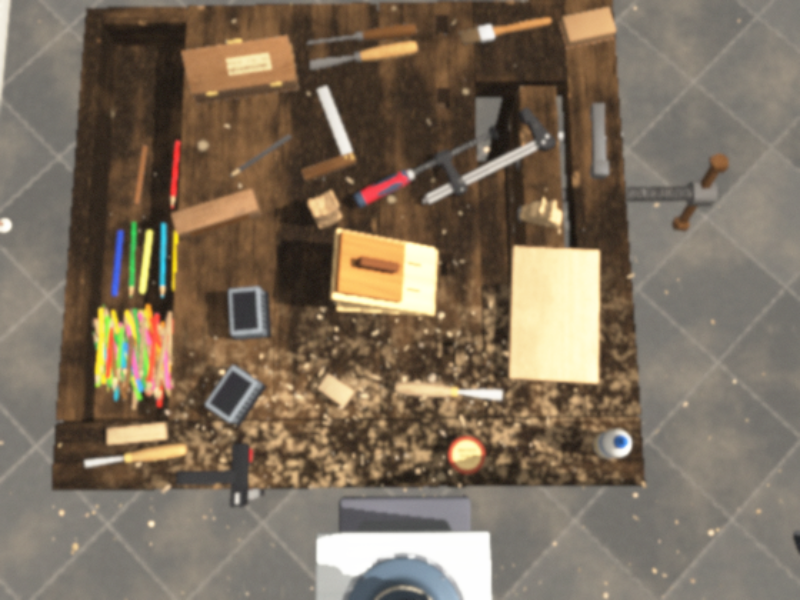

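View pics/scene.png

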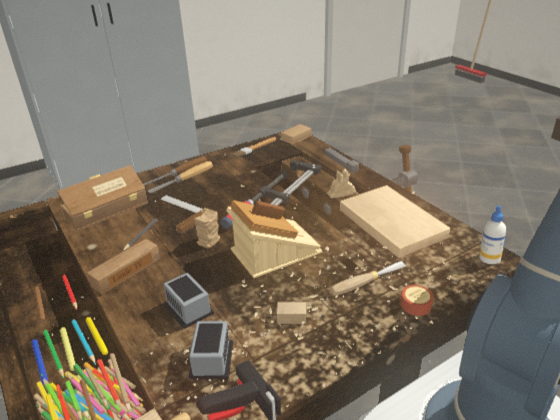

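The top view (800 px wide) shows the covered stand at (385,272) with its slope rising to the left, the board at (555,315), the offcut at (335,390), the gouge at (450,390), the owl at (323,208) and the hare at (545,212). There are two packs, at (247,312) and (234,394). I'll measure both.

Run:
```python
from h import *
W=np.load('pics/top_w.npy')
def roi(x0,x1,y0,y1):
    m=np.zeros((420,560),bool); m[int(y0*.7):int(y1*.7),int(x0*.7):int(x1*.7)]=1; return m
def rect(m,name):
    P=W[m]; r=cv2.minAreaRect((P[:,:2]*1000).astype(np.float32)); print(name,len(P),'c,size,ang',np.round(r[0],1),np.round(r[1],1),round(r[2],1),'z',np.median(P[:,2]).round(4),'R',np.hypot(*r[0]).round(0)); return P
Z=W[:,:,2]
rect(roi(215,285,275,350)&(Z>.055)&(Z<.072),'packA')
rect(roi(195,275,355,435)&(Z>.055)&(Z<.072),'packB')
rect(roi(500,610,235,395)&(Z>.022)&(Z<.04),'board')
rect(roi(305,350,355,410)&(Z>.02),'offcut')
rect(roi(390,510,370,410)&(Z>.008),'gouge')
rect(roi(300,345,185,228)&(Z>.03),'owl')
rect(roi(515,570,190,232)&(Z>.03),'hare')
m=roi(320,445,222,320)&(Z>.015); P=rect(m,'stand')
# planes with 30deg slope: RANSAC
def ransac(P,n=600,t=.0025):
    rng=np.random.default_rng(0);b=None
    for _ in range(n):
        q=P[rng.choice(len(P),3,0)];v=np.cross(q[1]-q[0],q[2]-q[0]);l=np.linalg.norm(v)
        if l<1e-6: continue
        v/=l; v*=np.sign(v[2])
        if not .8<v[2]<.93: continue
        i=abs((P-q[0])@v)<t
        if b is None or i.sum()>b.sum(): b=i
    q=P[b];c=q.mean(0);v=np.linalg.svd(q-c)[2][2];v*=np.sign(v[2]);return b,c,v
for k in range(3):
    b,c,v=ransac(P); Q=P[b]
    s=np.array([-v[0],-v[1],0]);s/=np.linalg.norm(s);y=np.cross([0,0,1],s);x=np.cross(y,v)
    L=np.c_[(Q-c)@x,(Q-c)@y]*1000
    print('plane',b.sum(),c.round(4),'n',v.round(3),'tilt',np.degrees(np.arccos(v[2])).round(1),'yaw',np.degrees(np.arctan2(s[1],s[0])).round(1),'offset',(c@v).round(4))
    r=cv2.minAreaRect(L.astype(np.float32));print(np.round(r[0],1),np.round(r[1],1),round(r[2],1), 'ctr',(c+x*r[0][0]/1000+y*r[0][1]/1000).round(4))
    P=P[~b]
a=cv2.imread('pics/scene.png')
c1=cv2.resize(a[180:290,190:340],(800,587),interpolation=cv2.INTER_CUBIC);cv2.imwrite('pics/c1.png',c1)
t=cv2.imread('pics/top.png');cv2.imwrite('pics/c2.png',cv2.resize(t[185:310,130:290],(760,594),interpolation=cv2.INTER_CUBIC))
```

```text
packA 728 c,size,ang [558.1 289.8] [91.5 60.6] 3.8 z 0.0625 R 629.0
packB 775 c,size,ang [404.6 311.4] [60.5 90.1] 55.8 z 0.0624 R 511.0
board 5593 c,size,ang [ 552.  -295.7] [167.  256.3] 86.3 z 0.03 R 626.0
offcut 285 c,size,ang [370.   64.8] [202.2  34.9] 54.4 z 0.0305 R 376.0
gouge 542 c,size,ang [ 391.9 -106.1] [125.9 220. ] 13.2 z 0.0203 R 406.0
owl 342 c,size,ang [546.4  56. ] [498.5  54.8] 22.3 z 0.0759 R 549.0
hare 276 c,size,ang [ 529.8 -164.2] [ 58.1 537.4] 62.3 z 0.0533 R 555.0
stand 3501 c,size,ang [532.3  10.7] [454.9 207.3] 10.5 z 0.1026 R 532.0
plane 1027 [0.6249 0.0492 0.1149] n [-0.045 -0.51   0.859] tilt 30.8 yaw 84.9 offset 0.0452
[-0.9 -1.9] [135.  112.7] 1.4 ctr [0.6267 0.0482 0.1144]
plane 823 [ 0.6156 -0.0109  0.0536] n [-0.035 -0.503  0.863] tilt 30.3 yaw 86.1 offset 0.0305
[43.2 -7.3] [211.9 130. ] 0.3 ctr [0.6254 0.0258 0.0754]
plane 410 [0.6313 0.0626 0.1189] n [-0.047 -0.51   0.859] tilt 30.8 yaw 84.8 offset 0.0408
[-16.1   2.6] [135.4 112.4] 1.0 ctr [0.6274 0.0491 0.1107]
```

View pics/c2.png

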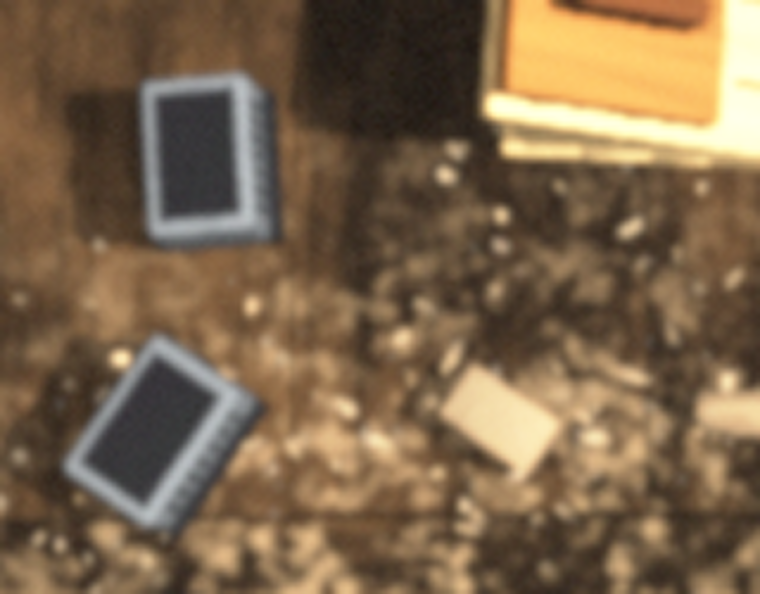

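Two packs are candidates: A at (247,312), 0.629 m from the base, and B at (234,394), 0.511 m from the base. A is farther, so A is the one meant, and the crop (A at (205,160) in it) shows the same grey and black pack at yaw ≈ 4°. The deck centre measures z 75.4 mm and the cover top sits 22.6 mm off the deck, both as specified. Next I check the kinematics for the planned poses.

```bash
cat >> h.py <<'E'
yaw=np.radians(85.8); s=np.array([np.cos(yaw),np.sin(yaw),0]); c30,s30=np.cos(np.pi/6),np.sin(np.pi/6)
X=s*c30+np.array([0,0,s30]); N=-s*s30+np.array([0,0,c30]); Y=np.cross(N,X)
D=np.array([.6254,.0258,.0754])   # deck middle
def tool(ax,jaw):
    ax=np.array(ax,float); z=np.array(jaw,float); z-=ax*(z@ax); z/=np.linalg.norm(z); return np.stack([ax,np.cross(z,ax),z],1)
def flat(deg): a=np.radians(deg); return tool([0,0,-1],[np.cos(a),np.sin(a),0])
TILT={1:tool(-N,Y),-1:tool(-N,-Y)}
def dk(u,v,h): return D+X*u+Y*v+N*h   # deck coordinates in m
E
python3 - <<'E'
from h import *
def t(n,p,R):
    q=inverse_kinematics(p,R); print(n,np.round(p,3),None if q is None else np.round(q,2))
for k in(1,-1):
    t(f'cover{k}',dk(.039,0,.050),TILT[k]); t(f'coverup{k}',dk(.039,0,.15),TILT[k])
    t(f'slide0 {k}',dk(-.05,0,.05),TILT[k]); t(f'slide1 {k}',dk(.046,0,.05),TILT[k])
for a in(-4,86,176,-94): t(f'board{a}',[.552,-.296,.08],flat(a))
for a in(94,-86): t(f'pack{a}',[.558,.290,.05],flat(a)); t(f'packup{a}',[.558,.290,.22],flat(a))
W=np.load('pics/top_w.npy');Z=W[:,:,2]
for n,(u,v) in dict(offcut=(335,390),owl=(323,208),hare=(545,212),boardTL=(514,250),boardTR=(598,250),boardBL=(511,378),boardBR=(597,381)).items(): print(n,W[int(v*.7),int(u*.7)].round(3))
E
```

```text
cover1 [0.626 0.035 0.138] [-0.27  0.6   0.52  1.82 -0.95  1.1  -2.44]
coverup1 [ 0.622 -0.015  0.225] [-0.44  0.61  0.91  1.75 -0.98  1.39 -2.39]
slide0 1 [ 0.62  -0.042  0.094] [ 0.26  0.63 -0.05  1.78 -0.63  0.92 -2.56]
slide1 1 [0.626 0.041 0.142] [-0.41  0.65  0.72  1.83 -1.04  1.19 -2.38]
cover-1 [0.626 0.035 0.138] [ 0.58  0.66 -0.68  1.77 -0.17  0.81  0.06]
coverup-1 [ 0.622 -0.015  0.225] [ 0.69  0.57 -0.72  1.68 -0.19  1.01  0.08]
slide0 -1 [ 0.62  -0.042  0.094] [ 0.69  0.73 -0.67  1.76 -0.13  0.81  0.16]
slide1 -1 [0.626 0.041 0.142] [ 0.57  0.65 -0.69  1.77 -0.18  0.81  0.05]
board-4 [ 0.552 -0.296  0.08 ] [ 0.74  0.63 -0.44  1.78  0.35  0.81  0.06]
board86 [ 0.552 -0.296  0.08 ] [ 0.89  0.68 -0.66  1.77  0.53  0.87  1.49]
board176 [ 0.552 -0.296  0.08 ] [ 0.27  0.59  0.21  1.81 -0.17  0.76 -2.64]
board-94 [ 0.552 -0.296  0.08 ] [ 0.53  0.59 -0.14  1.8   0.11  0.76 -1.31]
pack94 [0.558 0.29  0.05 ] [ 0.07  0.84 -0.92  1.77  0.81  0.96  0.45]
packup94 [0.558 0.29  0.22 ] [ 0.14  0.64 -1.02  1.65  0.58  1.19  0.62]
pack-86 [0.558 0.29  0.05 ] [-0.11  0.72 -0.62  1.78  0.55  0.82 -2.5 ]
packup-86 [0.558 0.29  0.22 ] [ 0.14  0.64 -1.04  1.65  0.59  1.19 -2.53]
offcut [0.408 0.123 0.032]
owl [0.751 0.142 0.077]
hare [ 0.743 -0.281  0.057]
boardTL [ 0.673 -0.221  0.037]
boardTR [ 0.673 -0.385  0.027]
boardBL [ 0.431 -0.209  0.011]
boardBR [ 0.422 -0.367  0.027]
```

Run:
```python
from h import *
R=TILT[-1]
movep(dk(.039,0,.16),R); print(sense()['time_s'])
print(move_l(dk(.039,0,.051),feed=.1,until_force=8))
f0=sense()['wrist_force']
command_gripper(0.0,50); s1=sense(); print(s1['finger_gap'],s1['wrist_force']-f0,s1['position']-dk(.039,0,.051))
move_l(dk(.039,0,.051+.06),feed=.08); s2=sense(); print('lift',s2['finger_gap'],s2['wrist_force']-f0,s2['time_s'])
move_l(dk(.039,0,.20),feed=.15)
snap('scene','lift'); snap('top','lifttop')
```

```text
2.8417
False
0.016907602970489183 [ 0.109783   -1.43574264  2.69079525] [ 0.00044492 -0.00016804  0.0003742 ]
lift 0.017377108278799035 [-0.38368424  0.65588663 -2.11653388] 5.6083
```

View pics/lift.png

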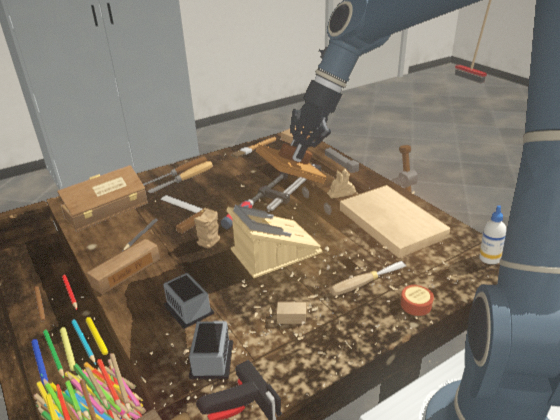

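The cover hangs straight in the jaws and the bare rails show at (262,220). Next I set it on the board.

Run:
```python
from h import *
R=flat(-4)
movep([.552,-.296,.22],R)
move_l([.552,-.296,.088],feed=.12)
print(move_l([.552,-.296,.070],feed=.02,until_force=4)); s1=sense(); print(s1['position'],s1['wrist_force'],s1['time_s'])
command_gripper(.05); sleep(.2); print(sense()['finger_gap'])
move_l([.552,-.296,.20],feed=.12)
# look at bare shoe from the wrist
movep(dk(.0,0,.26),TILT[-1]); sleep(.2)
s2=sense(); p=camera_params('wrist'); print({k:np.round(v,4).tolist() for k,v in p.items()})
im,d=snap('wrist','shoe')
T=np.eye(4);T[:3,:3]=s2['tcp_rot'];T[:3,3]=s2['position'];M=T@p['tool_from_camera'];K=p['K'];v,u=np.mgrid[0:420,0:560]
W=np.stack([(u-K[0][2])/K[0][0]*d,(v-K[1][2])/K[1][1]*d,d],-1)@M[:3,:3].T+M[:3,3]; np.save('pics/shoe_w.npy',W)
im,d=snap('top','top3'); np.save('pics/top3_w.npy',cloud('top',d)); cv2.imwrite('pics/top3b.png',cv2.resize(im[130:280,200:440,::-1],(800,500),interpolation=cv2.INTER_CUBIC)); print(s2['time_s'])
```

```text
True
[ 0.55212264 -0.29608655  0.07836949] [-0.95100956  0.22603161  4.08592502] 9.325
0.049810202542030314
{'K': [[325.4938, 0.0, 286.0397], [0.0, 325.4938, 211.4415], [0.0, 0.0, 1.0]], 'tool_from_camera': [[-0.0007, -0.2604, 0.9655, -0.118], [0.0002, -0.9655, -0.2604, 0.067], [1.0, -0.0, 0.0007, -0.0003], [0.0, 0.0, 0.0, 1.0]]}
12.2333
```

View pics/shoe.png

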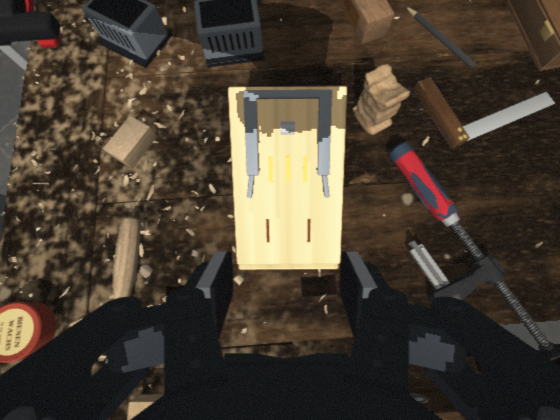

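View pics/top3b.png

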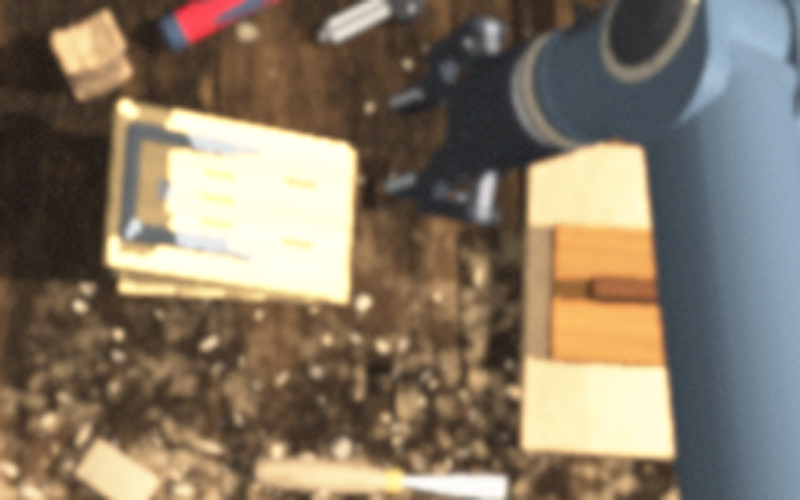

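In the wrist view the bare shoe shows its rails at x 252 and 324, the stop bar at y 95, the catch at (288,127) and the flares ending at y ≈ 197. The cover lies well on the board. Now I measure the rails in deck coordinates.

Run:
```python
from h import *
W=np.load('pics/shoe_w.npy')
Q=(W-D)@np.stack([X,Y,N],1)*1000
m=np.zeros((420,560),bool);m[80:275,222:352]=1
P=Q[m]; dk_=P[(abs(P[:,2])<8)&(abs(P[:,1])<60)&(P[:,0]<-20)&(P[:,0]>-95)]
A=np.c_[dk_[:,:2],np.ones(len(dk_))];print('deck plane z=au+bv+c',np.linalg.lstsq(A,dk_[:,2],rcond=None)[0])
d=P[(abs(P[:,2])<8)]; print('deck ext',np.percentile(d,[.5,99.5],axis=0).round(1))
r=P[(P[:,2]>10)&(P[:,2]<24)&(abs(P[:,1])<60)]
for a in range(10,95,10):
    q=r[(r[:,0]>=a)&(r[:,0]<a+10)]
    if len(q)<6: print(a,len(q));continue
    o=[]
    for g in (q[q[:,1]<0],q[q[:,1]>0]):
        o+= [g[:,1].min().round(1),g[:,1].max().round(1)] if len(g) else []
    print(a,len(q),o,'z',np.median(q[:,2]).round(1))
print('top',np.percentile(r[:,0],[.5,99.5]))
# deck edges per row from mask of deck-height points
for a in range(-100,0,20):
    q=P[(abs(P[:,2])<6)&(P[:,0]>=a)&(P[:,0]<a+20)]; print('edge',a,q[:,1].min().round(1),q[:,1].max().round(1))
for (n,u,v) in (('catch',288,127),('flareL',250,197),('flareR',327,197),('lipL',252,174),('lipR',324,174),('barm',288,95),('lowedge',290,264)): print(n,Q[v,u].round(1))
# pack from wrist/top again
T=np.load('pics/top3_w.npy');Z=T[:,:,2]
b=np.zeros((420,560),bool);b[195:245,150:200]=1;b&=(Z>.055)&(Z<.072)
print(cv2.minAreaRect((T[b][:,:2]*1000).astype(np.float32)))
a=cv2.imread('pics/shoe.png');cv2.imwrite('pics/shoe2.png',cv2.resize(a[80:275,220:355],(554,800))[:600])
```

```text
deck plane z=au+bv+c [-1.63912155e-04  2.71160531e-03  5.32902314e-01]
deck ext [[-102.7  -66.1   -1.6]
 [ 104.3   62.4    3. ]]
10 201 [np.float64(-47.6), np.float64(-35.0), np.float64(31.6), np.float64(44.0)] z 16.4
20 225 [np.float64(-48.4), np.float64(-34.7), np.float64(31.3), np.float64(44.7)] z 16.4
30 243 [np.float64(-48.0), np.float64(-34.7), np.float64(31.2), np.float64(44.6)] z 16.4
40 246 [np.float64(-47.6), np.float64(-34.5), np.float64(31.2), np.float64(44.2)] z 16.4
50 228 [np.float64(-47.3), np.float64(-34.4), np.float64(31.5), np.float64(45.1)] z 16.4
60 258 [np.float64(-48.0), np.float64(-34.8), np.float64(31.5), np.float64(44.7)] z 16.4
70 261 [np.float64(-47.7), np.float64(-34.6), np.float64(31.3), np.float64(45.0)] z 16.4
80 261 [np.float64(-47.4), np.float64(-34.5), np.float64(31.5), np.float64(45.0)] z 16.3
90 776 [np.float64(-48.0), np.float64(-0.7), np.float64(0.4), np.float64(44.7)] z 16.4
top [-14.29927394  99.75041535]
edge -100 -67.0 62.1
edge -80 -67.2 62.6
edge -60 -66.6 62.7
edge -40 -67.3 63.1
edge -20 -67.0 63.0
catch [62.1 -1.8  3.4]
flareL [-16.   42.1  10.5]
flareR [-18.4 -48.1   0.5]
lipL [11.4 38.5 15.4]
lipR [ 11.5 -41.9  16.6]
barm [94.7 -1.7 16.6]
lowedge [-110.6   -4.5  -13.2]
((558.4096069335938, 289.53155517578125), (91.45108795166016, 61.323455810546875), 4.800412654876709)
```

View pics/shoe2.png

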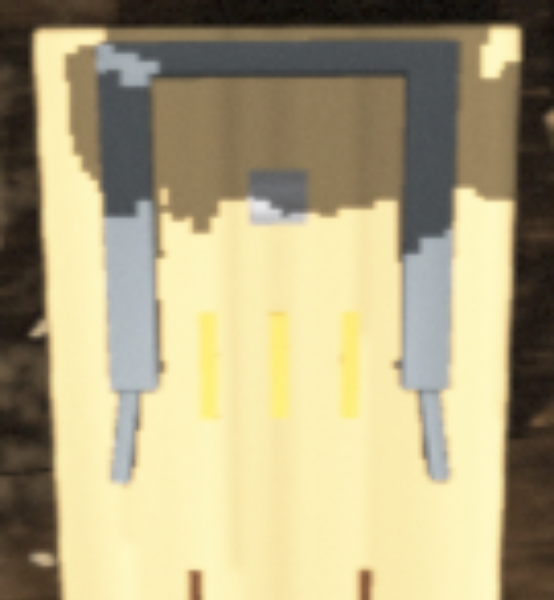

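The rails are parallel to my axes to better than 0.3° and 16.4 mm high. The stop bar and catch are about where they should be. The centre line is at v ≈ −1.6 mm by the wrist camera and about 0 by the top camera. I'll pick up the pack and recheck this with it in hand, just below the shoe.

Run:
```python
from h import *
P=[.558,.2897]; R=flat(94.3)
command_gripper(.086)
movep([*P,.20],R); 
print(move_l([*P,.045],feed=.12,until_force=10), sense()['position'])
command_gripper(0,80); s1=sense(); print(s1['finger_gap'],s1['position'],s1['time_s'])
f0=s1['wrist_force']
move_l([*P,.20],feed=.12); s1=sense(); print(s1['finger_gap'],s1['wrist_force']-f0)
movep(dk(-.055,-.001,.17),TILT[-1])
move_l(dk(-.055,-.001,.065),feed=.1); sleep(.3)
s2=sense();print(s2['position']-dk(-.055,-.001,.065),s2['time_s']); np.savez('pics/w2.npz',R=s2['tcp_rot'],p=s2['position'])
im,d=snap('wrist','inhand'); cv2.imwrite('pics/inhand2.png',cv2.resize(im[:,140:440,::-1],None,fx=1.42,fy=1.42,interpolation=cv2.INTER_CUBIC)); snap('scene','inhs')
```

```text
False [0.55847472 0.29008895 0.04587153]
0.059379674678667796 [0.55848268 0.29025116 0.04596813] 16.0917
0.05915542029589713 [ 0.36368199 -0.23641891 -8.59067249]
[ 0.00014798 -0.00028646  0.00028903] 20.5083
```

View pics/inhand2.png

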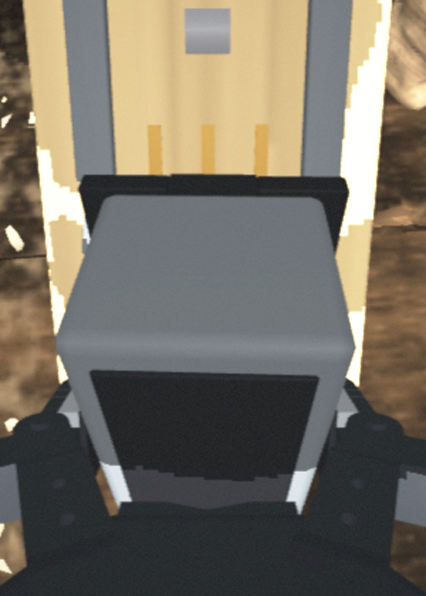

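The pack is held (gap 59 mm). In the view the foot flange spans x 81–347 with the rails behind it at 66–352 (inside 108–306), and the flange looks a little right of centre. I check the pack's tilt in the hand from depth.

Run:
```python
from h import *
d=np.load('pics/inhand.npy');p=camera_params('wrist');M=p['tool_from_camera'];K=p['K'];v,u=np.mgrid[0:420,0:560]
C=(np.stack([(u-K[0][2])/K[0][0]*d,(v-K[1][2])/K[1][1]*d,d],-1)@M[:3,:3].T+M[:3,3])*1000 # tool coords mm
def px(a,b): return int(b/1.42),int(a/1.42+140)
def patch(a0,a1,b0,b1):
    (r0,c0),(r1,c1)=px(a0,b0),px(a1,b1); Q=C[r0:r1,c0:c1].reshape(-1,3); Q=Q[np.abs(Q[:,0]-np.median(Q[:,0]))<25]
    c=Q.mean(0); S=np.linalg.svd(Q-c); return c.round(1),(S[2][2]).round(4),S[1][2]/np.sqrt(len(Q))
print('top',patch(110,305,385,460)); print('front',patch(115,315,215,320)); print('deck',patch(120,300,20,110))
for b in (186,190,230,260,300,340,420):
    r=int(b/1.42); row=C[r]; print(b,[ (c,row[c].round(1).tolist()) for c in range(150,420) if abs(d[r,c]-d[r,c-1])>.006][:12])
for b in (20,60,100):
    r=int(b/1.42); row=C[r]; h=row[:,0]; base=np.median(h[230:340]); g=np.where((h<base-12)&(h>base-22))[0]; g=g[(g>170)&(g<410)]
    L=g[g<286];Rr=g[g>286]; print('rail',b,row[L[[0,-1]],2].round(1),row[Rr[[0,-1]],2].round(1),base.round(1))
```

```text
top (array([-25.5,  13.8,  -0.7]), array([0.8607, 0.5074, 0.0421]), np.float64(0.3359843315879384))
front (array([-17.2,  48.1,   1. ]), array([-0.5015,  0.865 , -0.0151]), np.float64(0.40379509108583767))
deck (array([ 64.7, 105.7,   0.4]), array([-0.9998, -0.0212,  0.0034]), np.float64(0.892100214185733))
186 [(169, [65.5, 63.7, -64.2]), (194, [-118.0, 67.0, -0.3]), (195, [65.4, 63.7, -49.9]), (196, [11.8, 64.6, -35.0]), (386, [66.3, 63.7, 54.8]), (405, [156.7, 62.0, 97.4])]
190 [(169, [66.0, 62.0, -64.5]), (195, [12.0, 63.5, -35.5]), (387, [65.4, 62.1, 55.2]), (405, [153.7, 59.7, 96.5])]
230 [(150, [141.5, 38.4, -107.9]), (172, [65.2, 46.8, -63.9]), (199, [55.3, 47.9, -46.2]), (202, [17.8, 52.1, -35.0]), (206, [-2.4, 54.3, -28.5]), (348, [-118.0, 67.0, -0.3]), (349, [-7.2, 54.8, 21.1]), (372, [13.4, 52.6, 34.3]), (381, [65.2, 46.8, 53.0]), (402, [149.9, 37.5, 94.8])]
260 [(174, [65.4, 34.3, -64.0]), (198, [-13.6, 48.4, -28.8]), (377, [65.1, 34.4, 51.7]), (400, [133.3, 22.3, 89.0])]
300 [(177, [65.3, 17.8, -63.7]), (188, [-23.8, 41.7, -29.6]), (384, [64.0, 18.2, 56.6]), (398, [122.4, 2.5, 85.6])]
340 [(179, [-31.6, 35.7, -30.3]), (199, [-118.0, 67.0, -0.3]), (200, [-34.5, 36.7, -23.6]), (391, [65.5, 0.4, 62.6]), (396, [111.3, -16.2, 82.1])]
420 [(155, [-22.8, 13.1, -42.9]), (189, [-18.0, 10.4, -33.4]), (303, [-118.0, 67.0, -0.3]), (304, [-27.5, 15.8, 5.4]), (375, [-18.8, 10.9, 30.0]), (419, [90.8, -51.1, 94.9])]
rail 20 [-46.3 -32.9] [32.8 46.1] 64.6
rail 60 [-45.7 -32.9] [33.1 46.5] 65.0
rail 100 [-45.8 -32.9] [33.3 46.1] 64.9
```

The rails sit within 0.2 mm of the tool's centre plane, but depth says the pack is pitched about 30° in the jaws. I check with the scene view.

Run:
```python
import cv2
a=cv2.imread('pics/inhs.png');cv2.imwrite('pics/inhs2.png',cv2.resize(a[120:300,180:400],(733,600),interpolation=cv2.INTER_CUBIC))
from h import *
s=sense();print(s['wrist_force'],s['ft_torque'],s['finger_gap'],s['joint_pos'].round(2))
```

```text
[-0.1553918  -0.03000882 -3.89560711] [-0.92023451  0.09132168  0.01341345] 0.05931798131453195 [ 0.71  0.72 -0.67  1.74 -0.13  0.84  0.17]
```

View pics/inhs2.png

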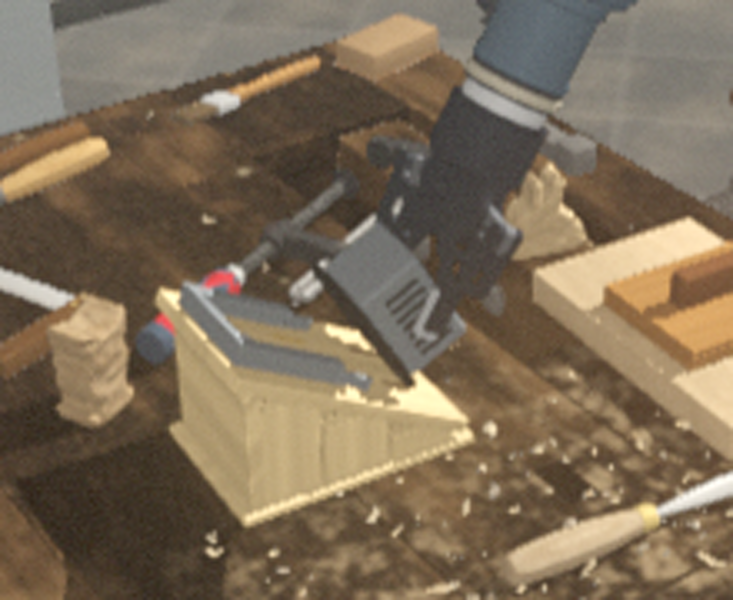

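The scene view confirms it: the pack is nose-up by about 30° relative to the tool, probably clipped by the stand's top edge during the traverse. The grip is still firm. With the tool pointing straight down the pack would match the deck slope, and the fingertips and gripper body still clear the rails. I raise the grip force, turn the tool upright, lower to contact and look.

```bash
cat >> h.py <<'E'
def wpix(f,s2):
    d=np.load(f'pics/{f}.npy');p=camera_params('wrist');K=p['K'];v,u=np.mgrid[0:420,0:560];M=p['tool_from_camera']
    C=np.stack([(u-K[0][2])/K[0][0]*d,(v-K[1][2])/K[1][1]*d,d],-1)@M[:3,:3].T+M[:3,3]
    W=C@s2['tcp_rot'].T+s2['position']; return (W-D)@np.stack([X,Y,N],1)*1000   # deck mm
a=np.radians(30.3); RV=np.stack([-np.cos(a)*N-np.sin(a)*X, -np.sin(a)*N+np.cos(a)*X, -Y],1)
def tv(u,v,h): return dk(u,v,h)+.0471*N-.0052*X   # TCP for pack underside centre at deck u,v,h
E
python3 - <<'E'
from h import *
print(RV.round(3).tolist())
command_gripper(0,115)
move_l(dk(-.07,-.001,.13),feed=.12)
move_l(tv(-.055,-.001,.05),RV,feed=.08)
move_l(tv(-.055,-.001,.008),feed=.08); sleep(.2)
print(move_l(tv(-.055,-.001,-.006),feed=.02,until_force=8)); s2=sense()
print('h of ref',((s2['position']-tv(-.055,-.001,0))@np.stack([X,Y,N],1)*1000).round(1),s2['wrist_force'],s2['finger_gap'],s2['time_s'])
im,d=snap('wrist','ondeck'); Q=wpix('ondeck',s2); np.save('pics/ondeck_Q.npy',Q)
cv2.imwrite('pics/ondeck2.png',cv2.resize(im[:,140:440,::-1],None,fx=1.42,fy=1.42,interpolation=cv2.INTER_CUBIC)); snap('scene','ods')
b=cv2.imread('pics/ods.png')[150:300,200:380]
o=np.zeros((596,426+374,3),np.uint8);o[:,:426]=cv2.imread('pics/ondeck2.png');o[:312,426:]=cv2.resize(b,(374,312));cv2.imwrite('pics/od.png',o)
E
```

```text
[[-0.0, 0.073, 0.997], [-0.005, 0.997, -0.073], [-1.0, -0.005, -0.0]]
True
h of ref [-0.1 -0.3  2.4] [ 0.37300333 -0.56075487  3.58673019] 0.058882672781782906 23.5167
```

View pics/od.png

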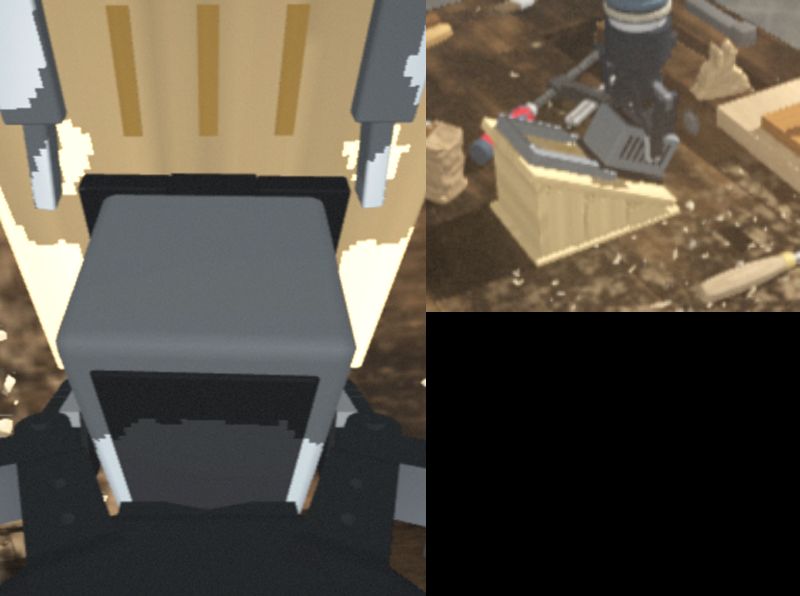

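The pack lies at the deck's slope. Its flange (x 81–348, centre 214.5) is about 1.5 mm right of the rails' middle (flare tips at 60 and 358, centre 209). I shift it by 1.4 mm and slide to just short of the catch.

Run:
```python
from h import *
B=np.stack([X,Y,N],1)
f0=sense()['wrist_force']
move_l(tv(-.055,.0005,.0026),feed=.03)
for u in(-.03,-.01,.01):
    st=move_l(tv(u,.0005,.0022),feed=.04,until_force=22); s=sense()
    print(u,st,((s['position']-tv(u,.0005,0))@B*1000).round(1),'F xyn',((s['wrist_force'])@B).round(1),'tau',s['ft_torque'].round(2))
    if st: break
s2=sense(); im,d=snap('wrist','slide'); np.save('pics/slide_Q.npy',wpix('slide',s2)); snap('scene','sls')
cv2.imwrite('pics/slide2.png',cv2.resize(im[:,140:440,::-1],None,fx=1.42,fy=1.42,interpolation=cv2.INTER_CUBIC))
b=cv2.imread('pics/sls.png')[150:300,200:380]
o=np.zeros((596,426+374,3),np.uint8);o[:,:426]=cv2.imread('pics/slide2.png');o[:312,426:]=cv2.resize(b,(374,312));cv2.imwrite('pics/sl.png',o)
```

```text
-0.03 False [0.4 0.5 2.2] F xyn [-2.3  1.7  2.3] tau [-0.46  1.09  0.98]
-0.01 False [-4.9  0.6  3.4] F xyn [-10.8  -0.   -0.8] tau [-2.02  0.72  0.55]
0.01 True [-16.2   0.8   4.2] F xyn [-0.5 -3.7 -0.2] tau [0.15 0.06 0.66]
```

View pics/sl.png

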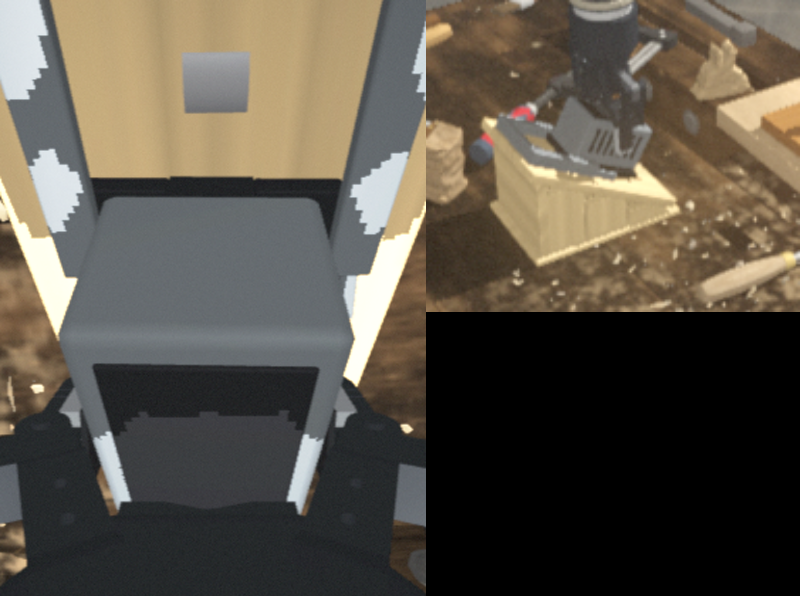

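Run:
```python
from h import *
Q=np.load('pics/slide_Q.npy');Q0=np.load('pics/ondeck_Q.npy')
def patch(Q,a0,a1,b0,b1):
    P=Q[int(b0/1.42):int(b1/1.42),int(a0/1.42+140):int(a1/1.42+140)].reshape(-1,3); P=P[np.abs(P[:,2]-np.median(P[:,2]))<30]
    c=P.mean(0);S=np.linalg.svd(P-c);n=S[2][2];return c.round(1),(n*np.sign(n[np.argmax(abs(n))])).round(3),(S[1][2]/len(P)**.5).round(2)
for n,q in(('ondeck',Q0),('slide',Q)):
    print(n,'top',patch(q,115,300,378,405),'front',patch(q,115,315,220,310))
    r=[q[int(183/1.42),int(x/1.42+140)].round(1).tolist() for x in (100,150,214,270,330)]; print('flange',r)
print('deck',patch(Q,110,330,20,45),patch(Q,110,170,60,160),'catch',Q[int(82/1.42),int(215/1.42+140)].round(1))
for x in (20,70,380): print(x,Q[int(230/1.42) if x!=20 else 120,int(x/1.42+140)].round(1))
s=sense();print(s['finger_gap'],s['time_s'],((s['position']-tv(0,0,0))@np.stack([X,Y,N],1)*1000).round(1),s['wrist_force'])
```

```text
ondeck top (array([-22.9,  -0.6,  65.3]), array([-0.014,  0.041,  0.999]), np.float64(0.34)) front (array([-10.1,  -2.3,  40. ]), array([ 1.   ,  0.013, -0.001]), np.float64(0.4))
flange [[-10.9, 28.7, 5.3], [-10.0, 14.8, 6.9], [-10.1, -2.6, 6.7], [-9.8, -18.0, 7.2], [-10.0, -34.3, 6.9]]
slide top (array([23.8,  1.5, 64.9]), array([0.027, 0.021, 0.999]), np.float64(0.35)) front (array([37.8, -0.1, 40.1]), array([ 0.999,  0.001, -0.053]), np.float64(0.38))
flange [[35.5, 32.0, 3.1], [36.0, 17.7, 4.1], [36.5, -0.3, 5.0], [35.8, -16.3, 4.0], [36.0, -32.9, 4.6]]
deck (array([73. , -1.6,  0.5]), array([-0.078, -0.   ,  0.997]), np.float64(0.67)) (array([54.9, 18.9,  0.5]), array([-0.003, -0.003,  1.   ]), np.float64(0.61)) catch [62.9 -0.7  2.8]
20 [37.5 55.   0.1]
70 [29.4 39.  16.8]
380 [ 29.5 -45.2  17.6]
0.05870920640960905 25.8417 [-6.3  1.3  4.2] [ 5.1470735  -0.67533482 -0.27219533]
```

The pack is centred under the lips but pitched 2–3° nose-down, so it binds on the lips. I pitch the tool back up about the grasp point, press slightly lower and continue in small steps.

```bash
cat >> h.py <<'E'
BM=np.stack([X,Y,N],1)
def rv(deg):
    a=np.radians(deg); return np.stack([-np.cos(a)*N-np.sin(a)*X, -np.sin(a)*N+np.cos(a)*X, -Y],1)
def grasp_uvh(s): return (s['position']+.006*s['tcp_rot'][:,0]-D)@BM
def go(g,R,**k): return move_l(D+BM@np.array(g)-.006*R[:,0],R,**k)
E
python3 - <<'E'
from h import *
s=sense(); g=grasp_uvh(s); print('g',(g*1000).round(1)); R=rv(27.3)
g1=[g[0]-.002,g[1],g[2]-.002]
print(go(g1,R,feed=.03)); s=sense();print((grasp_uvh(s)*1000).round(1),(s['wrist_force']@BM).round(1))
for k in range(1,5):
    t=[g1[0]+.006*k,g[1],g1[2]]; st=go(t,R,feed=.03,until_force=35); s=sense()
    print(k,st,((grasp_uvh(s)-t)*1000).round(1),(grasp_uvh(s)*1000).round(1),(s['wrist_force']@BM).round(1),s['ft_torque'].round(2))
    if st or abs(s['wrist_force']@X)>25: break
sleep(.1);s2=sense(); im,d=snap('wrist','sl3'); Q=wpix('sl3',s2)
def patch(Q,a0,a1,b0,b1):
    P=Q[int(b0/1.42):int(b1/1.42),int(a0/1.42+140):int(a1/1.42+140)].reshape(-1,3); P=P[np.abs(P[:,2]-np.median(P[:,2]))<30]
    c=P.mean(0);S=np.linalg.svd(P-c);n=S[2][2];return c.round(1),(n*np.sign(n[np.argmax(abs(n))])).round(3)
print('front',patch(Q,115,315,220,310),'top',patch(Q,115,300,378,405),s2['time_s'])
E
```

```text
g [-14.6   1.4  46.1]
False
[-15.8   0.8  43.9] [-1.6 -1.9 -3.4]
1 False [-0.2 -0.6  0.1] [-10.8   0.7  44.2] [-3.8 -4.  -5.4] [-0.57 -0.92 -0.24]
2 False [-0.8 -0.6  0.1] [-5.4  0.8 44.3] [-4.7 -6.1 -5.8] [-0.77 -1.01 -0.26]
3 False [-0.9 -0.5  0.1] [ 0.5  0.8 44.2] [-5.4 -6.3 -6.9] [-0.8  -1.03 -0.25]
4 False [-2.6 -0.5  0.2] [ 4.8  0.9 44.3] [-9.5 -7.2 -7. ] [-1.24 -1.2  -0.29]
front (array([57.4, -0.3, 41.5]), array([ 1.   ,  0.007, -0.009])) top (array([41.1,  1.4, 65. ]), array([-0.021,  0.016,  1.   ])) 27.5917
```

It slides freely now, with the front at u≈57 mm and about 33 mm to go. I ease off the side and upward bias and push over the catch to the stop.

Run:
```python
from h import *
R=rv(27.3); v=.0006; h=.0432; u=.0074
while u<.056:
    u+=.005; t=[u,v,h]; st=go(t,R,feed=.04,until_force=45); s=sense()
    print(round(u*1000,1),st,(grasp_uvh(s)*1000).round(1),(s['wrist_force']@BM).round(1))
    if st or abs(s['wrist_force']@X)>45: break
sleep(.1);s2=sense(); im,d=snap('wrist','sl4'); Q=wpix('sl4',s2)
def patch(Q,a0,a1,b0,b1):
    P=Q[int(b0/1.42):int(b1/1.42),int(a0/1.42+140):int(a1/1.42+140)].reshape(-1,3); P=P[np.abs(P[:,2]-np.median(P[:,2]))<30]
    c=P.mean(0);S=np.linalg.svd(P-c);n=S[2][2];return c.round(1),(n*np.sign(n[np.argmax(abs(n))])).round(3)
print('front',patch(Q,115,315,220,310),'top',patch(Q,115,300,378,405),s2['time_s'])
```

```text
12.4 False [12.3  0.8 43.8] [-2.5 -1.5  1. ]
17.4 False [18.4  0.7 43.4] [-0.9 -0.5  2.9]
22.4 False [23.1  0.7 43.4] [-0.2  1.2  4.1]
27.4 False [27.7  0.6 43.4] [-1.6  0.2  5. ]
32.4 False [32.7  0.6 43.4] [-1.1  0.7  6.1]
37.4 False [37.2  0.6 43.4] [-1.7  0.4  5.1]
42.4 False [39.9  0.8 43.5] [-5.3  0.1  3.3]
47.4 False [40.3  0.9 43.9] [-13.6  -2.2  -0.8]
52.4 False [40.4  0.9 44.1] [-24.   -5.   -5.2]
57.4 False [40.6  0.9 44.2] [-33.6  -9.1 -10.2]
front (array([93. , -0.5, 40.4]), array([ 1.   ,  0.003, -0.022])) top (array([77.4,  1.1, 64.4]), array([-0.006,  0.012,  1.   ])) 30.4917
```

It stops hard against the bar (force building from g = 40.3, front at 92–93 mm). I unload, give a gentle pull-back test on the catch, release, retreat and look.

Run:
```python
from h import *
R=rv(27.3)
for u in(.040,.0375): go([u,.0008,.0436],R,feed=.04); sleep(.2); s=sense(); print(u,(grasp_uvh(s)*1000).round(1),(s['wrist_force']@BM).round(1))
go([.0395,.0008,.0436],R,feed=.04)
command_gripper(.086); sleep(.2); s=sense(); print('gap',s['finger_gap'])
p=s['position']; move_l(p+[0,0,.12],feed=.12)
movep(dk(-.03,0,.27),TILT[-1]); sleep(.3)
s2=sense(); im,d=snap('wrist','end'); Q=wpix('end',s2); np.save('pics/end_Q.npy',Q)
m=(Q[...,2]>58)&(Q[...,2]<72)&(abs(Q[...,1])<45)&(Q[...,0]>-80)&(Q[...,0]<130)
print('pack top u,v rect',cv2.minAreaRect(Q[m][:,:2].astype(np.float32)),np.median(Q[m][:,2]),s2['time_s'])
a,_=snap('scene','ends'); 
o=np.zeros((420,800,3),np.uint8);o[:,:440]=im[:,60:500,::-1];o[:,440:]=cv2.resize(a[130:340,200:380,::-1],(360,420));cv2.imwrite('pics/fin.png',o)
```

```text
0.04 [39.8  0.9 43.4] [-4.4 -0.9  1.9]
0.0375 [39.   0.7 43.4] [1.2 0.9 3.3]
gap 0.08529754491839156
pack top u,v rect ((44.45224380493164, -1.0950908660888672), (89.45154571533203, 60.04718780517578), 0.15751947462558746) 63.33002417779498 34.8
```

View pics/fin.png

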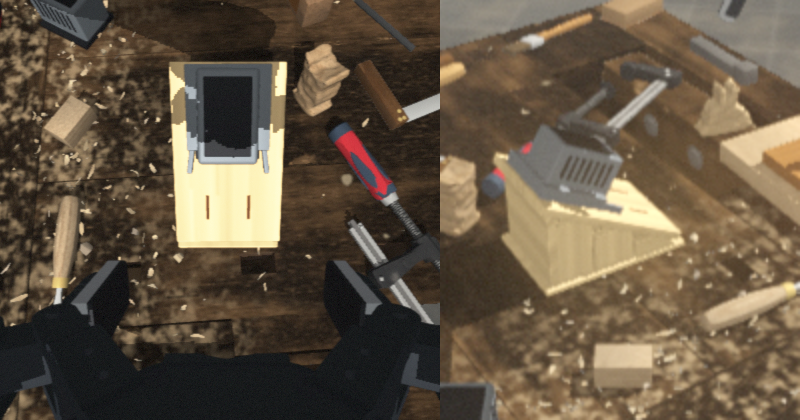

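Run:
```python
from h import *
Q=np.load('pics/end_Q.npy')
P=Q.reshape(-1,3)
b=P[(P[:,2]>10)&(P[:,2]<22)&(P[:,0]>80)&(P[:,0]<115)&(abs(P[:,1])<30)];print('bar now u',np.percentile(b[:,0],[1,50,99]).round(1),len(b))
r=P[(P[:,2]>10)&(P[:,2]<22)&(P[:,0]>-30)&(P[:,0]<115)&(abs(P[:,1])<50)&(abs(P[:,1])>33)];print('rails u',np.percentile(r[:,0],[.2,1,99]).round(1))
d=P[(abs(P[:,2])<6)&(abs(P[:,1])<60)];print('deck u',np.percentile(d[:,0],[.3,99.7]).round(1))
t=P[(P[:,2]>58)&(P[:,2]<70)&(abs(P[:,1])<25)&(P[:,0]>-60)&(P[:,0]<130)];print('pack u',t[:,0].min(),t[:,0].max())
low=P[(P[:,2]>1)&(P[:,2]<50)&(abs(P[:,1])<25)&(P[:,0]>-20)&(P[:,0]<20)];print('rear face pts',len(low),np.percentile(low[:,0],[5,50,95]) if len(low) else '')
# earlier bare shoe, same frame
Q0=(np.load('pics/shoe_w.npy')-D)@BM*1000;P=Q0.reshape(-1,3)
b=P[(P[:,2]>10)&(P[:,2]<22)&(P[:,0]>80)&(P[:,0]<115)&(abs(P[:,1])<28)];print('bar before',np.percentile(b[:,0],[0,1,50,99]).round(1))
r=P[(P[:,2]>13)&(P[:,2]<22)&(P[:,0]>-30)&(P[:,0]<115)&(abs(P[:,1])<50)&(abs(P[:,1])>30)];print('lips u',np.percentile(r[:,0],[.2,1,99]).round(1))
c=P[(P[:,2]>1.8)&(P[:,2]<5)&(P[:,0]>50)&(P[:,0]<75)&(abs(P[:,1])<10)];print('catch',np.median(c,0).round(1),np.percentile(c[:,0],[2,98]).round(1))
a=cv2.imread('pics/end.png');cv2.imwrite('pics/e2.png',cv2.resize(a[50:180,220:360],(646,600),interpolation=cv2.INTER_CUBIC))
```

```text
bar now u [96.4 98.1 99.8] 228
rails u [-15.3 -12.4  99.4]
deck u [-160.8  104.3]
pack u -0.3029176046421375 89.22190557967957
rear face pts 101 [-18.86149085 -12.94865938  -8.26825345]
bar before [92.  92.2 95.8 99.8]
lips u [10.4 11.5 99.6]
catch [61.  -0.1  2.6] [53.7 73.9]
```

The bare-shoe scan puts the bar face at 92.0 mm and the lips at 10.4 mm, so home is u≈46. The pack reads 44.5, within the view's error but not decisive, and my pull test was too weak. I regrasp, push to the bar again and pull about 6 N.

Run:
```python
from h import *
R=rv(27.3)
def rep(n): s=sense(); print(n,(grasp_uvh(s)*1000).round(2),(s['wrist_force']@BM).round(1),round(s['time_s'],1))
p=D+BM@np.array([.0395,.0008,.0440])-.006*R[:,0]
movep(p+[0,0,.12],R); print(move_l(p,feed=.12,until_force=12)); rep('down')
command_gripper(0,100); rep('grip')
for u in(.045,.050,.056): go([u,.0008,.0436],R,feed=.05,until_force=45); rep(f'push {u}')
for u in(.040,.038,.0365,.035): go([u,.0008,.0436],R,feed=.05); sleep(.15); rep(f'pull {u}')
```

```text
False
down [40.05  0.15 44.71] [ 0.6 -0.4  0.3] 36.8
grip [40.13 -0.07 45.05] [ 2.5 -0.5  5. ] 37.1
push 0.045 [42.88  0.12 45.  ] [-3.1 -0.9  5. ] 37.4
push 0.05 [43.34  0.14 45.49] [-11.2  -3.3   1.1] 37.6
push 0.056 [43.87  0.11 46.15] [-20.3  -5.8  -2.1] 37.9
pull 0.04 [39.73 -0.24 45.05] [ 0.2 -1.9  6.7] 38.5
pull 0.038 [39.27 -0.34 45.11] [ 3.8 -0.2  8.6] 38.9
pull 0.0365 [38.53 -0.49 45.16] [ 4.8 -0.4  9.7] 39.3
pull 0.035 [37.11 -0.7  45.18] [4.5 0.7 8.8] 39.7
```

The pack moved back about 6 mm under a 4.5 N pull, so either the catch hadn't engaged or the pads slipped. I push again with the pack kept flat (tool pitched nose-up), and measure the pack's front directly at each stage.

```bash
cat >> h.py <<'E'
_n=[0]
def front(tag):
    s2=sense(); im,d=snap('wrist',tag); Q=wpix(tag,s2)
    P=Q[155:218,221:362].reshape(-1,3);P=P[np.abs(P[:,2]-np.median(P[:,2]))<30]
    P=P[abs(P[:,0]-np.median(P[:,0]))<4];k=np.polyfit(P[:,2],P[:,0],1)
    print(tag,'g',(grasp_uvh(s2)*1000).round(2),'F',(s2['wrist_force']@BM).round(1),'front u at base %.1f, at z40 %.1f, lean %.3f'%(np.polyval(k,4),np.polyval(k,40),k[0]),'gap %.4f t %.1f'%(s2['finger_gap'],s2['time_s']))
E
python3 - <<'E'
from h import *
front('p0')
g=grasp_uvh(sense()); R=rv(25.3); h=.0445
command_gripper(0,120)
for i,u in enumerate((.040,.045,.050,.057,.064)): go([u,.0004,h],R,feed=.06,until_force=60); front(f'p{i+1}')
go([.0425,.0004,h],R,feed=.06); front('q0')
for i,u in enumerate((.0405,.0385)): go([u,.0004,h],R,feed=.05);sleep(.1); front(f'q{i+1}')
E
```

```text
p0 g [37.11 -0.7  45.18] F [4.5 0.7 8.8] front u at base 86.7, at z40 86.6, lean -0.001 gap 0.0588 t 39.7
p1 g [39.43 -0.15 45.94] F [0.2 0.9 7.4] front u at base 89.8, at z40 89.0, lean -0.023 gap 0.0588 t 40.2
p2 g [41.95  0.11 45.88] F [-3.4  0.1  4.4] front u at base 92.2, at z40 91.5, lean -0.021 gap 0.0586 t 40.5
p3 g [42.2   0.13 46.05] F [-12.6  -4.    0.9] front u at base 92.3, at z40 91.7, lean -0.017 gap 0.0586 t 40.9
p4 g [43.02  0.08 46.86] F [-23.2  -6.1  -3.5] front u at base 92.3, at z40 92.2, lean -0.001 gap 0.0587 t 41.2
p5 g [43.26  0.07 47.07] F [-36.5  -8.9  -9.8] front u at base 92.3, at z40 92.4, lean 0.003 gap 0.0584 t 41.5
q0 g [4.172e+01 3.000e-02 4.598e+01] F [1.1 0.7 8.1] front u at base 92.1, at z40 91.3, lean -0.023 gap 0.0583 t 42.0
q1 g [41.66  0.05 45.97] F [ 6.4  0.1 10.2] front u at base 92.0, at z40 91.2, lean -0.023 gap 0.0586 t 42.4
q2 g [4.161e+01 3.000e-02 4.599e+01] F [ 9.5  1.7 13.1] front u at base 92.0, at z40 91.2, lean -0.024 gap 0.0584 t 42.8
```

Now it is latched: the front at the base is 92.0 mm (stop at 92.3) and does not move under a 9.5 N pull, where before it slid at 4.5 N. I unload, release, retreat and check again.

Run:
```python
from h import *
R=rv(25.3)
go([.0422,.0004,.0458],R,feed=.05); sleep(.15); front('r0')
command_gripper(.086); sleep(.2)
p=sense()['position']; move_l(p+[0,0,.12],feed=.12)
movep(dk(-.03,0,.27),TILT[-1]); sleep(.3)
s2=sense(); im,d=snap('wrist','end3'); Q=wpix('end3',s2)
m=(Q[...,2]>58)&(Q[...,2]<72)&(abs(Q[...,1])<45)&(Q[...,0]>-80)&(Q[...,0]<130)
print('pack top u,v rect (was 44.45)',cv2.minAreaRect(Q[m][:,:2].astype(np.float32)),np.median(Q[m][:,2]))
# bystanders: compare depth-of-scene before/after from top view, arm clear
movep([.45,-.45,.30],flat(-4)); _,d=snap('top','topend'); T=cloud('top',d); T0=np.load('pics/top_w.npy')
im0=cv2.imread('pics/top.png').astype(int); im1=cv2.imread('pics/topend.png').astype(int)
for n,(x,y) in dict(offcut=(335,390),owl=(323,208),gougeH=(430,390),gougeB=(485,395),hare=(545,212),packB=(234,394)).items():
    u,v=int(x*.7),int(y*.7); a=im0[v-14:v+15,u-14:u+15];b=im1[v-14:v+15,u-14:u+15]; print(n,'diff',abs(a-b).mean().round(1),abs(T[v-14:v+15,u-14:u+15,2]-T0[v-14:v+15,u-14:u+15,2]).mean().round(4))
Z=T[...,2]; b=np.zeros((420,560),bool); b[160:275,350:425]=1
q=b&(Z>.044)&(Z<.056); print('cover top',cv2.minAreaRect((T[q][:,:2]*1000).astype(np.float32)),np.median(Z[q]), q.sum())
print(sense()['time_s'],sense()['wrist_force'])
```

```text
r0 g [41.88  0.15 45.99] F [-0.4 -1.2  3. ] front u at base 92.2, at z40 91.4, lean -0.023 gap 0.0584 t 43.3
pack top u,v rect (was 44.45) ((45.3690299987793, -0.4674339294433594), (89.37934875488281, 59.945011138916016), 0.21375617384910583) 63.229964830959375
offcut diff 13.5 0.014
owl diff 3.7 0.014
gougeH diff 5.2 0.0177
gougeB diff 5.4 0.0178
hare diff 3.6 0.0201
packB diff 7.1 0.0221
cover top ((550.859130859375, -296.4095458984375), (131.9281768798828, 112.90696716308594), 86.40946960449219) 0.049173336708389526 1669
47.5583 [-0.34149273  0.01226064 -1.40607606]
```

Run:
```python
from h import *
a=cv2.imread('pics/top.png',0);b=cv2.imread('pics/topend.png',0)
for n,(x,y) in dict(offcut=(335,390),owl=(323,208),gouge=(450,390),hare=(545,212)).items():
    u,v=int(x*.7),int(y*.7);w=16
    r=cv2.matchTemplate(b[v-w-8:v+w+8,u-w-8:u+w+8],a[v-w:v+w,u-w:u+w],cv2.TM_CCOEFF_NORMED);_,m,_,l=cv2.minMaxLoc(r);print(n,round(m,3),'shift',l[0]-8,l[1]-8)
finish_job()
```

```text
offcut 0.917 shift 0 0
owl 0.999 shift 0 0
gouge 0.985 shift 0 0
hare 0.999 shift 0 0
the job is handed in; nothing more can be done
```

The cover is off and on the board, and the battery pack is home in the shoe with the catch holding it. I handed the job in at about 48 s of the 67 s allowed.

- **Cover:** I lifted it along its own axis by the rib and lowered it until it touched the board. It lies flat, rib up: the top reads z = 49 mm, and its centre is within about 1 mm of the board's centre as I measured it.
- **Pack:** I took the pack farther from the base (0.63 m, against 0.51 m for the other one) and slid it up between the rails to the stop bar.
    - During the carry it pitched about 30° in the jaws, probably clipping the stand's top edge. I made up for this by pointing the tool straight down.
    - It bound once under the lips, and I freed it by correcting its pitch.
- **Catch:** The first seating was not latched. The pack slid back about 6 mm under a 4.5 N pull, so I pushed it home again. After that it stayed put under a 9.5 N pull.
- **Last checks:**
    - The pack's centre read 45.4 mm after release, against a nominal 46; the difference is within camera error.
    - The offcut, owl, gouge and hare showed no shift in the top view. The offcut's image match was weaker (0.92), possibly from a shadow.
    - A before/after depth comparison showed 14–22 mm differences at every bystander, and I did not explain them. They look like noise or missing readings rather than movement.
    - I did not recheck for movement the instant before handing in.

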